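# Scan the stock jar, then tip the tote so the ferrules gather in its red corner

### The arm

A 6-joint arm with a two-finger parallel gripper is mounted at the origin on the work surface. World frame = base frame: x ahead of the robot, y to its left, z up, the work surface at z = 0. Lengths are in m, angles in rad, forces in N, time in s.
With the tool pointing down it reaches from about 0.35 to 0.975 m from the base axis. Payload 7.1 kg.
Tool frame: the origin (TCP) lies midway between the tips of the shut fingers; the grasp point (between the pads) lies 19 mm behind it; z points along the fingers, x is the direction in which the jaws open and shut, and the axes are right-handed (so a half turn about z gives the same grasp; the last joint's range is limited). The gripper opens to 88 mm and grips with 3 to 60 N. Pads are 20 mm wide; open, the fingers measure 115 mm over their backs; the gripper's body (75 mm by 178 mm) begins 61 mm behind the grasp point.
Start: joints at [1.132, 0.423, 1.63, -0, 1.089, -0.019], TCP at [0.255, 0.571, 0.223] pointing down, gripper open.
Joint ranges: [-3, 3], [-0.9, 2.11], [0.09, 2.58], [-1.31, 4.45], [0.11, 2.69], [-2.54, 2.54]. Speed limits (rad/s): [2.39, 2.39, 3.01, 3.14, 3.14, 3.14].

### API

Orientations are given as a unit quaternion [w, x, y, z].
In Python, from rig import readout, vision, workorder gives the robot as it stands.
- The arm moves only by the shell command python3 -m jog 'ROWS' [FORCE]. ROWS is a JSON object of lists of equal length, an entry for each row: "delta_pos": the shift along the tool's x, y, z in m, a list of three; "rotation": the turn, a rotation vector about the tool's x, y, z in degrees, a list of three; "jaw": the finger opening in m, from 0 to 0.0878. A call has 1 to 5 rows; each row is the pose to reach, as a shift and turn from the pose commanded when the call began, along the tool's axes at that moment; what a row does not reach only later rows make up. A row lasts 1/10 s, in which the tool goes at most 50 mm and 8.59 degrees, less where a joint would pass 70% of its speed; a pose out of reach is approached as far as the arm can. A call with a gripper value outside its range is refused whole. The fingers move at their own pace and stop on an object; FORCE is the grip in N (left out, the last holds). Time passes only in rows, so rows that repeat a pose let the fingers close. It gives the time, the measured TCP pose, the force and the opening at its end, in the units of the state.
- readout.sense(): the state, without advancing time (a new reading comes with each control period).
- vision.snapshot(name): name is "side" or "top" or "wrist"; returns the picture (400x640x3 uint8, red, green, blue); there is no depth.
- vision.camera_info(name): a dict with "fx", "fy", "cx", "cy" (pixels), "rvec" (rotation vector, rad) and "tvec" (3), from world to camera coordinates, as OpenCV has them; the wrist camera has in their place "T_tool_cam" (4x4, takes a point from camera to tool coordinates, whose origin is the TCP and whose axes are the tool frame's). Camera axes: x right, y down, z forward; pixel columns grow to the right and rows downward; lengths in m; the calibration is good to about 2 mm. A picture is of the moment at which its call begins: read the wrist's pose just before it. camera_info takes no time and is no camera call.
- workorder.finish_job(): hands the job in, once; it reports no verdict.
Trained networks look in the newest picture that a camera, given by its name, has taken for a name from the list of things; names that differ only in an ending like _2 or _b are one class to them, and where a whole thing is asked for, a point or a joint stands for the part that bears it (a point fixed in the world has none). Each returns a list of dicts, best first, with "score" (0 to 1); they miss things now and then, are a little off and sometimes report something else, mostly with a low value. They report only what shows in the picture. A call takes as long as a camera call. They do not tell look-alikes from the thing itself.
- vision.recognise(thing, camera): "location" ([row, column] as shares, 0 to 1, of the picture: columns of its width, rows of its height, amid what is visible of it).
The state is a dict: "clock": time; "joints": joint angles; "joint_velocities": joint speeds; "joint_efforts": joint torques, N m; "position": TCP position; "eef_rot": TCP orientation; "wrist_force": force on the tool from outside, world axes, zero at the start; "moment": the same for the moment, N m; "gripper_width": finger opening in m.
Only numpy, scipy, OpenCV 4.12 (cv2) and the standard library are available. Lean on these libraries where they do the work, as an engineer would, in place of code of your own. Each camera call takes 0.05 s, during which the arm holds its last target. There are 200 camera calls.

### The job

Book out the brass ferrules on this guitar-repair bench: first turn the white jar where it stands on the yellow spot until its blue code patch faces the reader's window, and let go of it. Then lift the grey tote by its handle and tip it until all five ferrules have slid down onto the red patch in its corner, ready to be counted. Finish while still holding the tote still in the air, tilted with its red corner lowest, and leave everything else on the bench where it is.

Things in the scene. Friction and masses are not known exactly. Their poses are not given: they have to be found in the camera images.
- scanner_window (a point): centre of the glass window of the code reader: a black block 60 x 90 x 94 mm tall with red trim round its window, fixed to the bench by a grey plate 4 mm thick and 100 mm wide that runs 145 mm out in front of the window. The point lies in the window face, 55 mm above the bench; its -x axis points straight out of the window.
- scanner_spot (a point): centre of the yellow round spot (72 mm across) on the reader's plate, 4 mm above the bench, 100 mm straight in front of the window; the jar stands here.
- jar_center (a point): loose white stock jar with a grey lid, a plain cylinder 50 mm in diameter and 95 mm tall, about 0.3 kg; point at its centre, 47.5 mm above its foot. A blue code patch (36 mm tall) lies on the jar's side in the direction of its +x axis, and a blue stripe runs from the middle of the lid to the rim and down over that same side. z is the jar's axis, up.
- tote_grip (a point): middle of the black grip (90 mm long in x, 18 wide in y, 26 tall) of a small loose grey tote, over its middle, 125 mm above its underside. Tote: 200 mm (its x) by 150 mm (its y), walls 55 mm high, 4 mm thick, 0.25 to 0.5 kg. The grip sits on a rigid handle bar that runs along x between posts on the two short walls. Axes are the tote's; z is up when level.
- tote_patch (a point): centre of the red square patch (60 x 60 mm) painted on the tote's inner floor, filling the corner at the tote's +x, +y; it is 66 mm in +x, 41 mm in +y and 121 mm below the grip point, axes as the tote's. The wall tops here are red too. The floor is slippery: ferrules start to slide at about 8 degrees and run well down 25 to 30.
- tote_low (a point): outer bottom corner of the tote under the red patch, at +100 mm x, +75 mm y, and 125 mm below the grip point.
- ferrule0_mid (a point): one of five loose brass ferrules in the tote: a small disc 16 mm in diameter and 8 mm tall, 13 g; point at its centre.
- ferrule1_mid (a point): one of five loose brass ferrules in the tote: a small disc 16 mm in diameter and 8 mm tall, 13 g; point at its centre.
- ferrule2_mid (a point): one of five loose brass ferrules in the tote: a small disc 16 mm in diameter and 8 mm tall, 13 g; point at its centre.
- ferrule3_mid (a point): one of five loose brass ferrules in the tote: a small disc 16 mm in diameter and 8 mm tall, 13 g; point at its centre.
- ferrule4_mid (a point): one of five loose brass ferrules in the tote: a small disc 16 mm in diameter and 8 mm tall, 13 g; point at its centre.
- tape: blue roll of tape lying flat, 90 mm across, 24 mm tall; origin under its centre. Leave alone.
- polish: amber polish bottle, 54 mm across, 140 mm tall; origin under its foot. Leave alone.
- wax: low green wax jar with a steel lid, 70 mm across, 50 mm tall; origin under its foot. Leave alone.
- screwdriver: screwdriver lying on the bench, about 200 mm long along its x. Leave alone.
- hammer: small hammer lying on the bench, about 250 mm long along its x. Leave alone.
- cork: cork sanding block 90 x 55 x 30 mm tall; origin under its centre. Leave alone.
Things that resemble listed ones, but are neither listed nor needed, are in the scene too. Leave any purple look-alike of the part that bears jar_center alone.

How it is judged:
By the outcome, as a careful person would: the job done as asked, in the order asked, and still so for the second after the job is handed in, while the arm keeps its last pose, push and grip.
It also fails if it takes over 70 s, if anything falls off the work surface, if the arm or the gripper's body presses on something with over 40 N, if the wrist force passes 120 N, or if a joint passes its speed limit or range.

## Working session

There is one attempt and no reset: what is moved stays moved. The work goes in short steps, Python scripts to look and compute and a shell command to move; the robot and the scene stay as the last step left them, time stands still between calls to the robot, and variables do not carry over. Pictures are saved under pics/ and viewed, about 8 in all and at most 12, crops included, and the job is handed in when it is done.

```bash
mkdir -p pics; ls; python3 - <<'E'
from rig import readout, vision
import cv2, numpy as np
s=readout.sense(); print({k:np.round(v,3).tolist() for k,v in s.items()})
for n in("top","side"):
    im=vision.snapshot(n); cv2.imwrite(f"pics/{n}0.png",cv2.cvtColor(im,cv2.COLOR_RGB2BGR))
    print(n,vision.camera_info(n))
    for t in("jar_center","tote_grip","tote_patch","scanner_spot","scanner_window","tote_low"):
        print(t,[(round(d['score'],2),round(d['location'][1]*640,1),round(d['location'][0]*400,1)) for d in vision.recognise(t,n)][:4])
print(vision.camera_info("wrist"))
E
```

```text
pics
{'clock': 0.0, 'joints': [1.132, 0.424, 1.631, -0.0, 1.089, -0.019], 'joint_velocities': [-0.0, 0.001, -0.0, 0.0, 0.0, 0.001], 'joint_efforts': [0.002, -54.463, -27.367, 0.064, 0.023, -0.0], 'position': [0.254, 0.57, 0.222], 'eef_rot': [0.0, 0.839, 0.544, -0.001], 'wrist_force': [-0.091, -0.859, -0.077], 'moment': [0.01, 0.004, -0.045], 'gripper_width': 0.088}
top {'fx': 459.06510315106215, 'fy': 459.06510315106215, 'cx': 321.78159387562414, 'cy': 201.30317619253498, 'rvec': array([ 2.13179841, -2.17506758,  0.14634052]), 'tvec': array([0.02839806, 0.59622928, 1.43206646])}
jar_center [(0.65, 188.7, 166.3), (0.54, 274.4, 152.2), (0.51, 223.8, 159.5)]
tote_grip [(0.92, 382.1, 209.8)]
tote_patch [(0.84, 381.5, 209.5), (0.54, 476.7, 186.3)]
scanner_spot [(0.59, 234.7, 186.9)]
scanner_window [(0.7, 234.4, 186.4)]
tote_low [(0.7, 383.4, 208.3)]
side {'fx': 476.89544169126685, 'fy': 476.89544169126685, 'cx': 314.4675490772086, 'cy': 203.54898209446156, 'rvec': array([ 2.39286813, -0.41563659,  0.18248249]), 'tvec': array([-0.56052507,  0.2169243 ,  1.36122489])}
jar_center [(0.85, 343.6, 165.1), (0.63, 304.9, 119.8), (0.6, 319.6, 137.6)]
tote_grip [(0.57, 325.3, 266.2)]
tote_patch [(0.85, 325.9, 264.3)]
scanner_spot [(0.8, 298.7, 155.2)]
scanner_window [(0.87, 296.3, 153.1), (0.22, 323.4, 265.9)]
tote_low [(0.62, 328.9, 267.5), (0.49, 264.4, 128.2), (0.45, 300.3, 153.3)]
{'fx': 322.9237509774784, 'fy': 322.9237509774784, 'cx': 321.2947912898771, 'cy': 201.84958155197359, 'T_tool_cam': array([[ 9.99999975e-01,  1.27757649e-04, -1.85725333e-04,
        -1.16575176e-05],
       [-7.48883354e-05,  9.65379576e-01,  2.60849132e-01,
        -7.25417553e-02],
       [ 2.12620915e-04, -2.60849111e-01,  9.65379561e-01,
        -1.61871335e-01],
       [ 0.00000000e+00,  0.00000000e+00,  0.00000000e+00,
         1.00000000e+00]])}
```

View pics/top0.png

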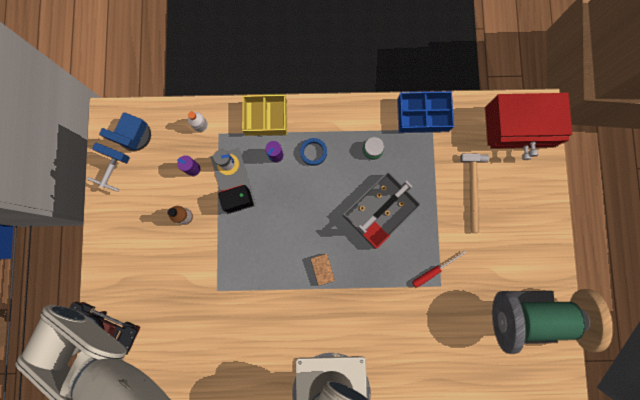

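View pics/side0.png

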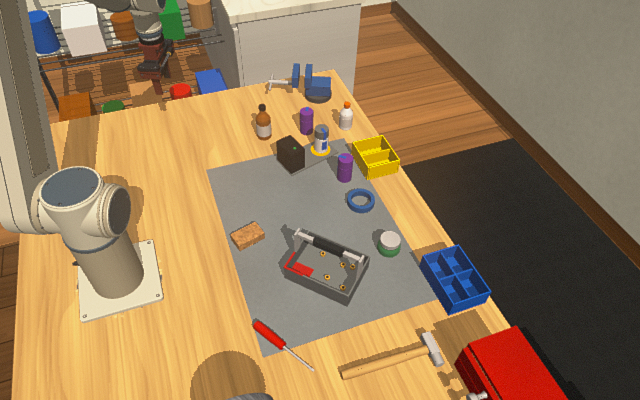

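Top: the real jar (white, grey lid, on the yellow spot) is at (224,159). Things it could be taken for are the purple jars at (188,166) and (274,152) and the white bottle at (196,122). The tote is at (382,210), with its red corner at (372,234). Side: the jar is at (320,138) and the tote at (326,266).

```bash
cat > h.py <<'E'
import numpy as np, cv2
from rig import readout, vision
from scipy.spatial.transform import Rotation as R
def cam(n,s=None):
    c=vision.camera_info(n)
    K=np.array([[c['fx'],0,c['cx']],[0,c['fy'],c['cy']],[0,0,1]])
    if n=='wrist':
        s=s or readout.sense(); q=s['eef_rot']; T=np.eye(4)
        T[:3,:3]=R.from_quat([q[1],q[2],q[3],q[0]]).as_matrix(); T[:3,3]=s['position']
        M=np.linalg.inv(T@c['T_tool_cam'])
    else:
        M=np.eye(4); M[:3,:3]=R.from_rotvec(c['rvec']).as_matrix(); M[:3,3]=c['tvec']
    return K,M
def ray(n,u,v,z,s=None):
    K,M=cam(n,s); d=M[:3,:3].T@np.linalg.solve(K,[u,v,1.]); o=-M[:3,:3].T@M[:3,3]
    return o+d*(z-o[2])/d[2]
def proj(n,P,s=None):
    K,M=cam(n,s); p=(M[:3,:3]@np.atleast_2d(P).T).T+M[:3,3]; p=p@K.T; return p[:,:2]/p[:,2:]
def snap(n):
    s=readout.sense(); return cv2.cvtColor(vision.snapshot(n),cv2.COLOR_RGB2BGR),s
def crop(im,x,y,w,h,k): return cv2.resize(im[y:y+h,x:x+w],None,fx=k,fy=k,interpolation=cv2.INTER_CUBIC)
E
python3 - <<'E'
from h import *
t=cv2.imread('pics/top0.png'); s=cv2.imread('pics/side0.png')
a=np.hstack([crop(t,205,140,60,80,5),crop(s,270,110,100,80,5)])[:, :800]
b=np.hstack([crop(t,330,165,100,50*1+40,4)[:,:400],crop(s,270,220,100,90,4)])
# rows: pad
cv2.imwrite('pics/crop1.png',cv2.resize(a,(800,400)))
cv2.imwrite('pics/crop2.png',cv2.resize(b,(800,360)))
for n,u,v,z in[('top',224,159,.099),('top',274,151,.095),('top',188,164,.095),('top',385,207,.125),('side',321,130,.099),('top',234,193,.094)]: print(n,u,v,ray(n,u,v,z).round(3))
E
```

```text
top 224 159 [0.728 0.318 0.099]
top 274 151 [0.751 0.163 0.095]
top 188 164 [0.715 0.431 0.095]
top 385 207 [ 0.564 -0.173  0.125]
side 321 130 [0.736 0.319 0.099]
top 234 193 [0.621 0.288 0.094]
```

View pics/crop1.png

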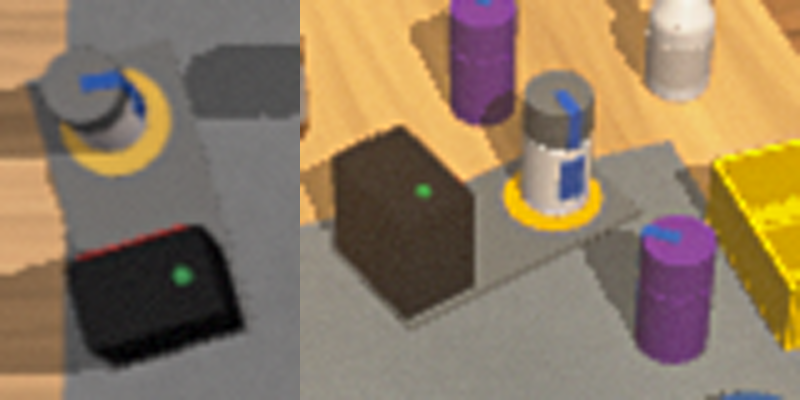

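View pics/crop2.png

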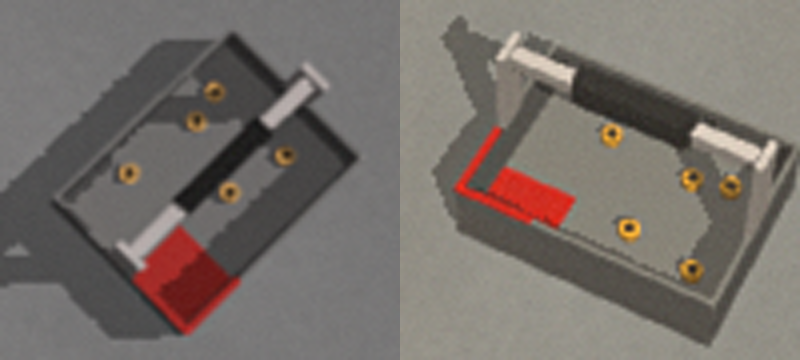

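The crops confirm the choice: the jar has a white body, a grey lid and a blue patch facing world −y, on the yellow spot. The reader is towards −x, so the jar needs a clockwise turn of about 90°. The tote's red corner is at its −x end in world, with two ferrules on one side of the handle and three on the other. I'm moving over the jar for a wrist view.

```bash
python3 -m jog '{"delta_pos":[[-0.003,0.05,-0.03],[-0.007,0.1,-0.048],[-0.01,0.15,-0.048],[-0.014,0.2,-0.048],[-0.017,0.25,-0.048]],"rotation":[[0,0,0],[0,0,0],[0,0,0],[0,0,0],[0,0,0]],"jaw":[0.08,0.08,0.08,0.08,0.08]}'
python3 -m jog '{"delta_pos":[[-0.003,0.05,0],[-0.007,0.1,0],[-0.01,0.15,0],[-0.014,0.2,0],[-0.017,0.25,0]],"rotation":[[0,0,0],[0,0,0],[0,0,0],[0,0,0],[0,0,0]],"jaw":[0.08,0.08,0.08,0.08,0.08]}'
python3 -m jog '{"delta_pos":[[-0.003,0.036,0],[-0.003,0.036,0],[-0.003,0.036,0],[-0.003,0.036,0]],"rotation":[[0,0,8],[0,0,11],[0,0,11],[0,0,11]],"jaw":[0.08,0.08,0.08,0.08]}'
python3 - <<'E'
from h import *
im,s=snap('wrist'); cv2.imwrite('pics/w1.png',im); print(s['position'],s['eef_rot'],s['joints'])
np.save('s1.npy',s,allow_pickle=True)
E
```

```text
clock: 1.2
position: [0.4678, 0.4575, 0.2713]
eef_rot: [-0.0, 0.839, 0.544, 0.001]
wrist_force: [0.2, 0.6, 0.9]
gripper_width: 0.0797
clock: 1.7
position: [0.6886, 0.34, 0.2707]
eef_rot: [-0.0, 0.839, 0.544, 0.0]
wrist_force: [0.8, 0.7, 1.0]
gripper_width: 0.0801
clock: 2.1
position: [0.7182, 0.3241, 0.2704]
eef_rot: [-0.0, 0.887, 0.462, -0.0]
wrist_force: [0.2, 0.2, -0.0]
gripper_width: 0.08
[0.71822058 0.32412001 0.27036823] [-1.12312893e-04  8.86812194e-01  4.62129875e-01 -3.12608957e-04] [ 4.08746352e-01  6.34118587e-01  1.16670524e+00  1.84114202e-04
  1.34140853e+00 -5.52086468e-01]
```

View pics/w1.png

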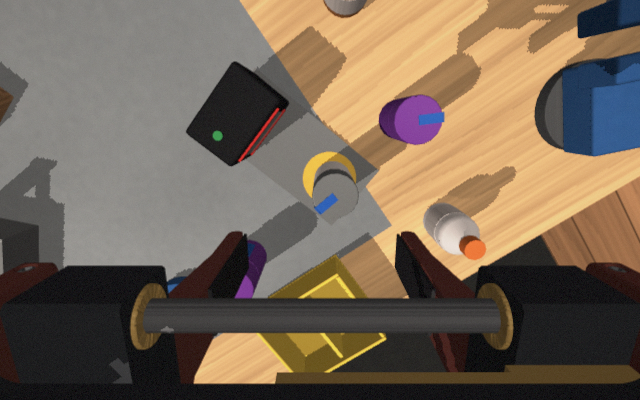

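```bash
python3 - <<'E'
from h import *
im=cv2.imread('pics/w1.png'); s=np.load('s1.npy',allow_pickle=True).item()
hsv=cv2.cvtColor(im,cv2.COLOR_BGR2HSV)
def mask(lo,hi,x0,y0,x1,y1):
    m=cv2.inRange(hsv,lo,hi); r=np.zeros_like(m); r[y0:y1,x0:x1]=m[y0:y1,x0:x1]; return r
P=lambda u,v,z: ray('wrist',u,v,z,s)
red=mask((0,120,60),(8,255,255),220,90,300,175); v,u=np.nonzero(red); red2=cv2.minAreaRect(np.c_[u,v].astype(np.float32)); print('red',red2)
b=mask((100,120,60),(125,255,255),300,170,365,225); v,u=np.nonzero(b); print('stripe',cv2.minAreaRect(np.c_[u,v].astype(np.float32)),u.mean(),v.mean())
# lid: fit grey pixels
y=mask((18,120,80),(32,255,255),290,140,370,210); v,u=np.nonzero(y); print('yellow bbox',u.min(),u.max(),v.min(),v.max())
blk=cv2.inRange(hsv,(0,0,0),(179,255,60)); cs,_=cv2.findContours(blk[50:180,170:300],cv2.RETR_EXTERNAL,cv2.CHAIN_APPROX_SIMPLE)
c=max(cs,key=cv2.contourArea)+[170,50]; print('blk',cv2.approxPolyDP(c,8,True)[:,0].tolist())
# spot: project points of yellow outer boundary to z=.004, robust circle fit
cs,_=cv2.findContours(y,cv2.RETR_EXTERNAL,cv2.CHAIN_APPROX_NONE)
c=max(cs,key=cv2.contourArea)[:,0]; W=np.array([P(a,b_,.004)[:2] for a,b_ in c])
from scipy.optimize import least_squares
f=least_squares(lambda p:np.minimum(0,0)+np.hypot(*(W-p).T)-.036,W.mean(0),loss='cauchy',f_scale=.001); print('spot',f.x)
lid=crop(im,180,50,200,180,4); cv2.imwrite('pics/w1c.png',lid[:,:])
E
```

```text
red ((261.4108581542969, 134.56234741210938), (9.128342628479004, 69.17357635498047), 36.60707473754883)
stripe ((325.6097717285156, 203.51219177246094), (9.05807876586914, 23.426063537597656), 51.34019470214844) 325.7669902912621 203.5631067961165
yellow bbox 303 355 152 197
blk [[236, 62], [186, 131], [229, 165], [276, 107], [250, 155], [288, 104]]
spot [0.7327982 0.3262775]
```

View pics/w1c.png

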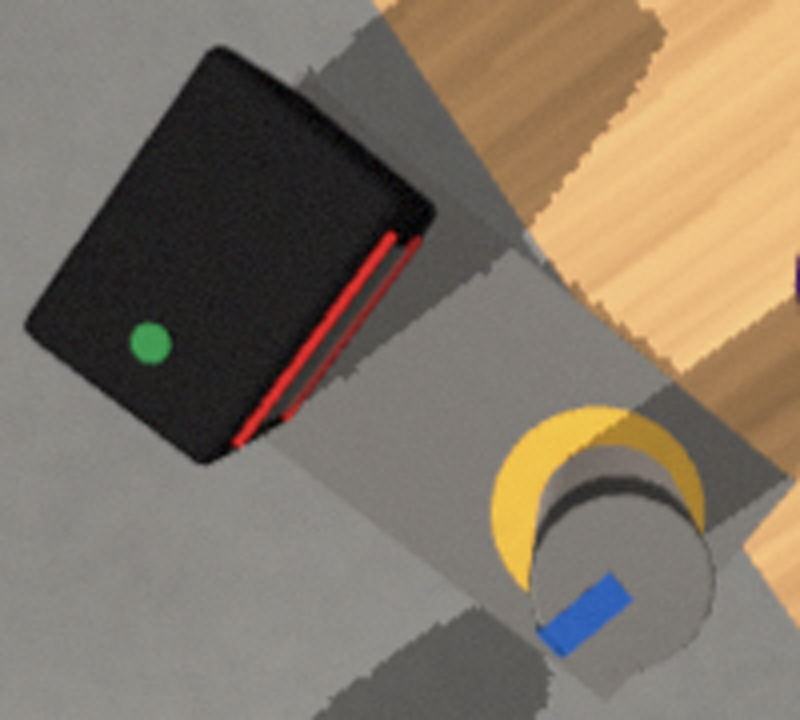

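```bash
python3 - <<'E'
from h import *
s=np.load('s1.npy',allow_pickle=True).item()
P=lambda c,z: ray('wrist',c[0]/4+180,c[1]/4+50,z,s)[:2]
ang=lambda d:np.degrees(np.arctan2(d[1],d[0])).round(1)
print('lid',P((622,582),.099),'r',np.linalg.norm(P((530,582),.099)-P((715,582),.099))/2)
print('stripe ang',ang(P((550,643),.099)-P((620,585),.099)), ang(P((550,643),.099)-P((622,582),.099)))
a,b=P((392,235),.085),P((238,443),.085); print('trim',a,b,np.linalg.norm(a-b),'into window dir',ang(b-a)-90, ang(b-a)+90)
print('blk back',ang(P((25,325),.094)-P((218,48),.094)),'plate R',ang(P((520,255),.004)-P((785,478),.004)),'plate L',ang(P((275,450),.004)-P((605,695),.004)))
m=(a+b)/2; sp=np.array([.7328,.3263]); print('spot->window',ang(m-sp),np.linalg.norm(m-sp))
# tool axes
q=s['eef_rot'];Rm=R.from_quat([q[1],q[2],q[3],q[0]]).as_matrix(); print(Rm.round(3))
L=np.r_[P((622,582),.099),0.087-.0]; print('delta tool to lid', Rm.T@(np.r_[P((622,582),.099),.05]-s['position']))
E
```

```text
lid [0.73521218 0.33017285] r 0.02458740379172584
stripe ang -84.2 -83.5
trim [0.6280672  0.33202055] [0.64735365 0.26565963] 0.06910672568254032 into window dir -163.8 16.200000000000003
blk back -74.3 plate R -164.2 plate L -162.8
spot->window -163.9 0.09897511679278252
[[ 0.573  0.82  -0.001]
 [ 0.82  -0.573 -0.   ]
 [-0.    -0.    -1.   ]]
delta tool to lid [0.0147945  0.01056714 0.22035645]
```

```bash
python3 -m jog '{"delta_pos":[[0.012,0.011,0.05],[0.012,0.011,0.1],[0.012,0.011,0.14],[0.012,0.011,0.18],[0.012,0.011,0.2]],"rotation":[[0,0,0],[0,0,0],[0,0,0],[0,0,0],[0,0,0]],"jaw":[0.085,0.085,0.085,0.085,0.085]}'
python3 -m jog '{"delta_pos":[[0,0,0.015],[0,0,0.025],[0,0,0.025],[0,0,0.025],[0,0,0.025]],"rotation":[[0,0,0],[0,0,0],[0,0,0],[0,0,0],[0,0,0]],"jaw":[0.085,0.085,0.07,0.06,0.055]}' 20
python3 -m jog '{"delta_pos":[[0,0,0],[0,0,0],[0,0,0],[0,0,0],[0,0,0]],"rotation":[[0,0,0],[0,0,0],[0,0,0],[0,0,0],[0,0,0]],"jaw":[0.05,0.045,0.04,0.04,0.04]}' 20
```

```text
clock: 2.65
position: [0.7316, 0.3275, 0.0665]
eef_rot: [-0.0, 0.887, 0.462, -0.003]
wrist_force: [0.0, 0.4, 0.3]
gripper_width: 0.0852
clock: 3.15
position: [0.7357, 0.3279, 0.0477]
eef_rot: [0.0, 0.887, 0.461, 0.001]
wrist_force: [-0.3, 0.4, -0.2]
gripper_width: 0.0644
clock: 3.65
position: [0.7358, 0.3283, 0.0472]
eef_rot: [-0.0, 0.887, 0.461, 0.002]
wrist_force: [2.0, 3.6, 5.4]
gripper_width: 0.0498
```

```bash
python3 -m jog '{"delta_pos":[[0,0,0],[0,0,0],[0,0,0],[0,0,0],[0,0,0]],"rotation":[[0,0,8],[0,0,16],[0,0,24],[0,0,32],[0,0,40]],"jaw":[0.04,0.04,0.04,0.04,0.04]}' 20
python3 -m jog '{"delta_pos":[[0,0,0],[0,0,0],[0,0,0],[0,0,0],[0,0,0]],"rotation":[[0,0,8],[0,0,16],[0,0,24],[0,0,32],[0,0,40]],"jaw":[0.04,0.04,0.04,0.04,0.04]}' 20
python3 -m jog '{"delta_pos":[[0,0,0],[0,0,0],[0,0,0],[0,0,0],[0,0,0]],"rotation":[[0,0,0],[0,0,0],[0,0,0],[0,0,0],[0,0,0]],"jaw":[0.04,0.04,0.055,0.065,0.072]}' 20
python3 -m jog '{"delta_pos":[[0,0,0],[0,0,-0.03],[0,0,-0.08],[0,0,-0.13],[0,0,-0.18]],"rotation":[[0,0,0],[0,0,0],[0,0,0],[0,0,0],[0,0,0]],"jaw":[0.075,0.075,0.075,0.075,0.075]}' 20
python3 -m jog '{"delta_pos":[[0,0,-0.04],[0,0,-0.04],[0,0,-0.04]],"rotation":[[0,0,0],[0,0,0],[0,0,0]],"jaw":[0.08,0.08,0.08]}' 20
python3 - <<'E'
from h import *
im,s=snap('wrist'); cv2.imwrite('pics/w2.png',im); print(s['position'],s['eef_rot'],s['joints'])
np.save('s2.npy',s,allow_pickle=True)
hsv=cv2.cvtColor(im,cv2.COLOR_BGR2HSV)
p=proj('wrist',[[.735,.329,.099]],s)[0].astype(int); print(p)
x,y=p[0]-100,max(0,p[1]-90); print(x,y); cv2.imwrite('pics/w2c.png',crop(im,x,y,200,150,4))
E
```

```text
clock: 4.15
position: [0.7349, 0.326, 0.0471]
eef_rot: [0.001, 0.992, 0.127, -0.0]
wrist_force: [-0.5, -4.0, 11.5]
gripper_width: 0.0497
clock: 4.65
position: [0.7343, 0.3266, 0.0471]
eef_rot: [0.001, 0.976, -0.22, -0.0]
wrist_force: [-3.7, -2.2, 10.6]
gripper_width: 0.0495
clock: 5.15
position: [0.7339, 0.3271, 0.0448]
eef_rot: [0.001, 0.976, -0.217, -0.001]
wrist_force: [-1.1, -0.3, -0.3]
gripper_width: 0.0676
clock: 5.65
position: [0.7341, 0.3273, 0.227]
eef_rot: [0.0, 0.976, -0.217, -0.0]
wrist_force: [0.4, -0.8, -0.2]
gripper_width: 0.0754
clock: 5.95
position: [0.7348, 0.3277, 0.2669]
eef_rot: [-0.001, 0.976, -0.217, 0.001]
wrist_force: [-0.7, -1.1, -1.1]
gripper_width: 0.0802
[0.73480132 0.32765308 0.26694554] [-6.01045901e-04  9.76208457e-01 -2.16831629e-01  8.54978195e-04] [ 4.04661906e-01  6.63351978e-01  1.12316223e+00 -2.24695846e-05
  1.35298835e+00  8.41802396e-01]
[321 184]
221 94
```

View pics/w2c.png

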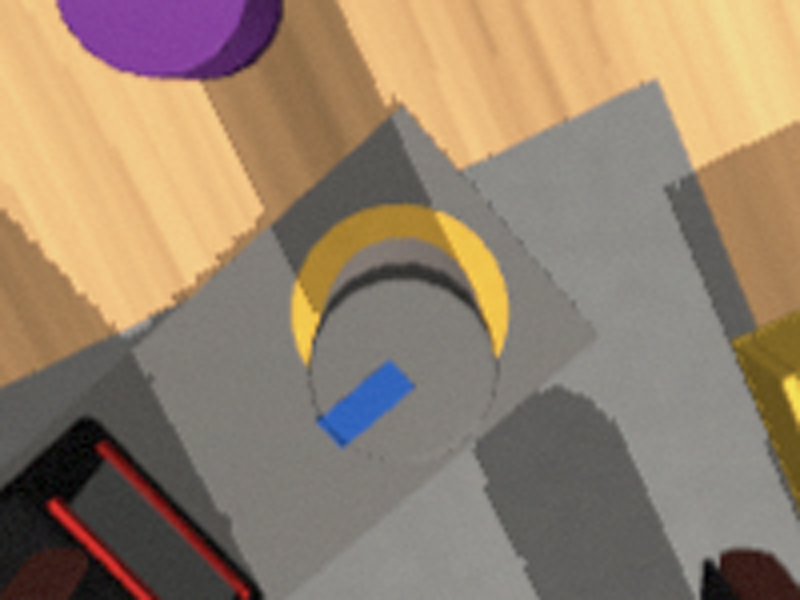

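The stripe now runs along the plate edges, straight at the window, and the jar is still on the spot. Next I'm locating the tote.

```bash
python3 - <<'E'
from h import *
s=np.load('s2.npy',allow_pickle=True).item()
W=lambda c,z: ray('wrist',c[0]/4+221,c[1]/4+94,z,s)[:2]
ang=lambda d:np.degrees(np.arctan2(d[1],d[0])).round(1)
print('stripe',ang(W((332,432),.099)-W((402,373),.099)),'lid',W((404,370),.099),'plate',ang(W((130,350),.004)-W((398,103),.004)))
T=lambda c,z: ray('top',c[0]/4+330,c[1]/4+165,z)[:2]
S=lambda c,z: ray('side',(c[0]-400)/4+270,c[1]/4+220,z)[:2]
a,b=T((268,128),.138),T((180,208),.138); print('grip top',(a+b)/2,np.linalg.norm(a-b),ang(b-a))
a,b=T((305,85),.13),T((135,250),.13); print('bar top',(a+b)/2,np.linalg.norm(a-b),ang(b-a))
a,b=S((575,80),.138),S((693,128),.138); print('grip side',(a+b)/2,np.linalg.norm(a-b),ang(a-b))
q=s['eef_rot'];Rm=R.from_quat([q[1],q[2],q[3],q[0]]).as_matrix()
print(Rm.round(3)); print('delta to (.565,-.175,.27)',Rm.T@(np.array([.56,-.175,.27])-s['position']))
E
```

```text
stripe -164.3 lid [0.73395942 0.32675424] plate -163.3
grip top [ 0.56260265 -0.17467603] 0.08990967427921691 130.8
bar top [ 0.56427382 -0.17314436] 0.18019115057219176 132.7
grip side [ 0.56787824 -0.1807323 ] 0.08768949249475044 133.6
[[ 0.906 -0.423  0.002]
 [-0.423 -0.906  0.001]
 [ 0.001 -0.002 -1.   ]]
delta to (.565,-.175,.27) [ 0.0544367   0.52938378 -0.0037953 ]
```

```bash
python3 -m jog '{"delta_pos":[[0.01,0.05,-0.02],[0.015,0.1,-0.03],[0.02,0.15,-0.03],[0.025,0.2,-0.03],[0.027,0.25,-0.03]],"rotation":[[0,0,0],[0,0,0],[0,0,0],[0,0,0],[0,0,0]],"jaw":[0.06,0.06,0.06,0.06,0.06]}' 20
python3 -m jog '{"delta_pos":[[0.005,0.05,0],[0.01,0.1,0],[0.015,0.15,0],[0.02,0.2,0],[0.027,0.25,0]],"rotation":[[0,0,0],[0,0,0],[0,0,0],[0,0,0],[0,0,0]],"jaw":[0.06,0.06,0.06,0.06,0.06]}' 20
python3 -m jog '{"delta_pos":[[0,0.03,0],[0,0.03,0],[0,0.03,0],[0,0.03,0],[0,0.03,0]],"rotation":[[0,0,-8],[0,0,-16],[0,0,-24],[0,0,-32],[0,0,-40]],"jaw":[0.06,0.06,0.06,0.06,0.06]}' 20
python3 -m jog '{"delta_pos":[[0,0,0],[0,0,0],[0,0,0],[0,0,0],[0,0,0]],"rotation":[[0,0,-8],[0,0,-16],[0,0,-24],[0,0,-27.5],[0,0,-27.5]],"jaw":[0.06,0.06,0.06,0.06,0.06]}' 20
python3 - <<'E'
from h import *
im,s=snap('wrist'); cv2.imwrite('pics/w3.png',im); print(s['position'],s['eef_rot'],s['joints'])
np.save('s3.npy',s,allow_pickle=True)
E
```

```text
clock: 6.5
position: [0.6536, 0.0935, 0.293]
eef_rot: [0.001, 0.976, -0.217, -0.002]
wrist_force: [0.2, -1.0, -0.1]
gripper_width: 0.0598
clock: 7.0
position: [0.5723, -0.1424, 0.2933]
eef_rot: [-0.0, 0.976, -0.217, -0.002]
wrist_force: [0.1, 0.0, -0.2]
gripper_width: 0.0599
clock: 7.5
position: [0.5606, -0.1681, 0.2931]
eef_rot: [-0.001, 0.991, 0.133, -0.002]
wrist_force: [-1.2, 0.1, 0.4]
gripper_width: 0.0599
clock: 8.0
position: [0.5608, -0.1679, 0.2933]
eef_rot: [-0.001, 0.932, 0.362, -0.002]
wrist_force: [0.0, -0.1, -0.2]
gripper_width: 0.06
[ 0.56077822 -0.16792652  0.29334067] [-0.00130854  0.93210513  0.36218185 -0.00161954] [-3.11279510e-01  2.93612554e-01  1.64911202e+00 -1.02835590e-05
  1.20303229e+00 -1.05249268e+00]
```

View pics/w3.png

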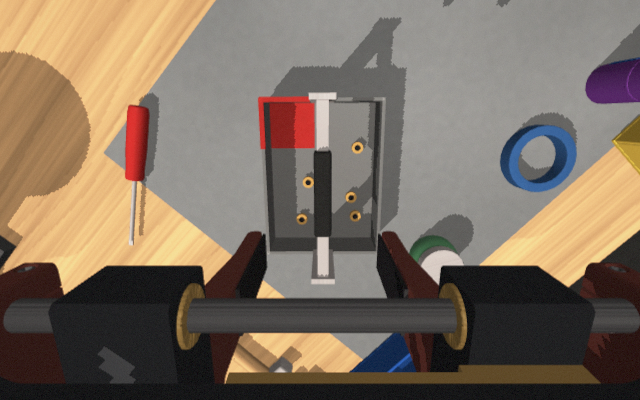

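The tote is square to the tool. The black grip spans (314..331, 151..236), centred at (322.5,193.5), with the red corner at upper left. In tool axes, tote +x is tool −y and tote +y is tool −x.

```bash
python3 - <<'E'
from h import *
s=np.load('s3.npy',allow_pickle=True).item()
q=s['eef_rot'];Rm=R.from_quat([q[1],q[2],q[3],q[0]]).as_matrix()
for z in(.125,.138):
  p=ray('wrist',322.5,193.5,z,s); print(p, Rm.T@(p-s['position']))
a,b=[ray('wrist',322.7,v,.138,s) for v in(151,236)]; print(np.linalg.norm(a-b),Rm.T@(a-b))
E
```

```text
[ 0.56580829 -0.17297025  0.125     ] [0.00065362 0.00772482 0.16831287]
[ 0.5636945 -0.1706952  0.138    ] [0.00060356 0.00457248 0.15532425]
0.08837983408747464 [-0.00010553 -0.08837919  0.00031949]
```

```bash
python3 -m jog '{"delta_pos":[[0.001,0.005,0.05],[0.001,0.005,0.1],[0.001,0.005,0.14],[0.001,0.005,0.17],[0.001,0.005,0.187]],"rotation":[[0,0,0],[0,0,0],[0,0,0],[0,0,0],[0,0,0]],"jaw":[0.06,0.06,0.06,0.06,0.06]}' 20
python3 -m jog '{"delta_pos":[[0,0,0],[0,0,0],[0,0,0],[0,0,0],[0,0,0]],"rotation":[[0,0,0],[0,0,0],[0,0,0],[0,0,0],[0,0,0]],"jaw":[0.05,0.04,0.03,0.02,0.01]}' 60
python3 -m jog '{"delta_pos":[[0,0,0],[0,0,0],[0,0,0],[0,0,0],[0,0,0]],"rotation":[[0,0,0],[0,0,0],[0,0,0],[0,0,0],[0,0,0]],"jaw":[0.005,0.005,0.005,0.005,0.005]}' 60
```

```text
clock: 8.55
position: [0.5636, -0.1705, 0.1047]
eef_rot: [-0.002, 0.933, 0.361, -0.002]
wrist_force: [-0.2, -1.2, -0.0]
gripper_width: 0.06
clock: 9.05
position: [0.5666, -0.1715, 0.1098]
eef_rot: [0.001, 0.932, 0.362, 0.001]
wrist_force: [0.5, -0.8, 0.5]
gripper_width: 0.0234
clock: 9.55
position: [0.5663, -0.1715, 0.1095]
eef_rot: [0.0, 0.932, 0.362, 0.0]
wrist_force: [-2.1, 0.1, 6.5]
gripper_width: 0.0178
```

Gripped at 18 mm. I'm lifting gently.

```bash
python3 -m jog '{"delta_pos":[[0,0,-0.01],[0,0,-0.025],[0,0,-0.045],[0,0,-0.07],[0,0,-0.095]],"rotation":[[0,0,0],[0,0,0],[0,0,0],[0,0,0],[0,0,0]],"jaw":[0.005,0.005,0.005,0.005,0.005]}' 60
python3 -m jog '{"delta_pos":[[0,0,-0.025],[0,0,-0.045],[0,0,-0.055],[0,0,-0.06],[0,0,-0.06]],"rotation":[[0,0,0],[0,0,0],[0,0,0],[0,0,0],[0,0,0]],"jaw":[0.005,0.005,0.005,0.005,0.005]}' 60
```

```text
clock: 10.05
position: [0.5656, -0.1711, 0.2052]
eef_rot: [-0.0, 0.932, 0.362, -0.0]
wrist_force: [-1.1, -0.1, -3.3]
gripper_width: 0.0178
clock: 10.55
position: [0.5659, -0.1712, 0.2639]
eef_rot: [0.0, 0.932, 0.362, 0.0]
wrist_force: [-0.3, -0.2, -4.8]
gripper_width: 0.0174
```

```bash
python3 -m jog '{"delta_pos":[[0,0,0],[0,0,0],[0,0,0],[0,0,0],[0,0,0]],"rotation":[[-1.5,1.5,0],[-4,4,0],[-6.5,6.5,0],[-9,9,0],[-11,11,0]],"jaw":[0.005,0.005,0.005,0.005,0.005]}' 60
python3 -m jog '{"delta_pos":[[0,0,0],[0,0,0],[0,0,0],[0,0,0],[0,0,0]],"rotation":[[-2,2,0],[-4,4,0],[-6,6,0],[-8,8,0],[-9,9,0]],"jaw":[0.005,0.005,0.005,0.005,0.005]}' 60
for i in 1 2 3; do python3 -m jog '{"delta_pos":[[0,0,0],[0,0,0],[0,0,0],[0,0,0],[0,0,0]],"rotation":[[0,0,0],[0,0,0],[0,0,0],[0,0,0],[0,0,0]],"jaw":[0.005,0.005,0.005,0.005,0.005]}' 60; done
python3 - <<'E'
from h import *
w,s=snap('wrist'); t,_=snap('top'); d,_=snap('side'); np.save('s4.npy',s,allow_pickle=True)
for n,i in(('w4',w),('t4',t),('d4',d)): cv2.imwrite(f'pics/{n}.png',i)
p=proj('side',[s['position']])[0].astype(int); print(p)
cv2.imwrite('pics/c4.png',np.hstack([crop(w,200,60,200,200,2.5)[:500,:400],crop(d,p[0]-50,p[1]-50,100,125,4)]))
E
```

```text
clock: 11.05
position: [0.5647, -0.1709, 0.262]
eef_rot: [0.054, 0.924, 0.359, 0.124]
wrist_force: [0.5, 0.2, -3.8]
gripper_width: 0.0176
clock: 11.55
position: [0.5641, -0.1707, 0.2615]
eef_rot: [0.097, 0.904, 0.351, 0.223]
wrist_force: [-0.9, -0.4, -3.5]
gripper_width: 0.0175
clock: 12.05
position: [0.5662, -0.1712, 0.2636]
eef_rot: [0.098, 0.904, 0.351, 0.224]
wrist_force: [-0.5, 0.4, -4.4]
gripper_width: 0.0176
clock: 12.55
position: [0.566, -0.1713, 0.2637]
eef_rot: [0.099, 0.904, 0.351, 0.224]
wrist_force: [0.6, 0.4, -3.5]
gripper_width: 0.0174
clock: 13.05
position: [0.566, -0.1713, 0.2636]
eef_rot: [0.099, 0.904, 0.351, 0.224]
wrist_force: [-0.2, -0.5, -3.5]
gripper_width: 0.0179
[328 213]
```

View pics/c4.png

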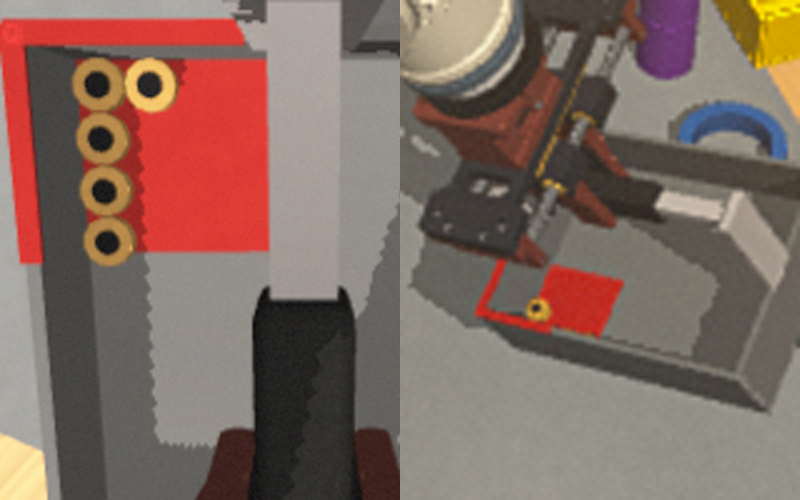

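The wrist view shows all five in the red corner, four in a row along the +y wall at (97..108, 85..242) in the crop. The last one overhangs the patch edge. I'm rocking the tote sideways with the +x tilt kept, to buckle the row into a tighter pile, then returning.

```bash
python3 -m jog '{"delta_pos":[[0,0,0],[0,0,0],[0,0,0],[0,0,0],[0,0,0]],"rotation":[[0,-6,0],[0,-13,0],[0,-20,0],[0,-27,0],[0,-32,0]],"jaw":[0.005,0.005,0.005,0.005,0.005]}' 60
python3 -m jog '{"delta_pos":[[0,0,0],[0,0,0],[0,0,0],[0,0,0],[0,0,0]],"rotation":[[0,0,0],[0,7,0],[0,14,0],[0,21,0],[0,26,0]],"jaw":[0.005,0.005,0.005,0.005,0.005]}' 60
python3 -m jog '{"delta_pos":[[0,0,0],[0,0,0],[0,0,0],[0,0,0],[0,0,0]],"rotation":[[0,4,0],[0,6,0],[0,6,0],[0,6,0],[0,6,0]],"jaw":[0.005,0.005,0.005,0.005,0.005]}' 60
python3 - <<'E'
from h import *
w,s=snap('wrist'); np.save('s5.npy',s,allow_pickle=True); cv2.imwrite('pics/w5.png',w)
cv2.imwrite('pics/c5.png',crop(w,190,50,200,160,4))
E
```

```text
clock: 13.7
position: [0.5674, -0.1705, 0.2645]
eef_rot: [0.193, 0.93, 0.31, -0.035]
wrist_force: [-0.1, 0.6, -3.5]
gripper_width: 0.0176
clock: 14.2
position: [0.565, -0.1723, 0.2644]
eef_rot: [0.117, 0.914, 0.345, 0.179]
wrist_force: [-0.1, 1.0, -3.9]
gripper_width: 0.0176
clock: 14.7
position: [0.5661, -0.1715, 0.264]
eef_rot: [0.099, 0.904, 0.351, 0.224]
wrist_force: [-0.4, 0.1, -4.5]
gripper_width: 0.0176
```

View pics/c5.png

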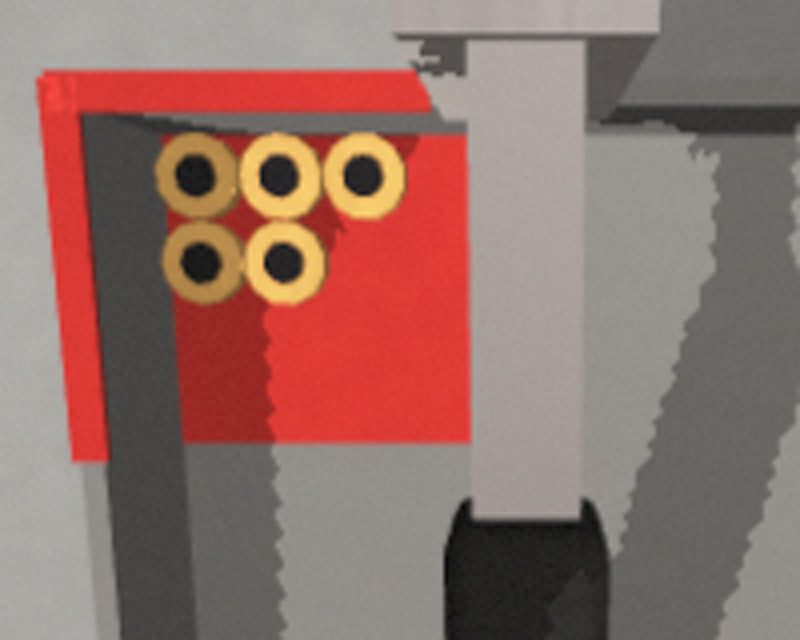

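```bash
python3 - <<'E'
from h import *
s=np.load('s5.npy',allow_pickle=True).item()
q=s['eef_rot'];Rm=R.from_quat([q[1],q[2],q[3],q[0]]).as_matrix()
pts=np.array([[96,71,-121],[36,71,-121],[100,75,-70],[36,75,-70]])/1e3
obs=np.array([[163,133],[183,442],[42,75],[72,460]])/4+[190,50]
from scipy.optimize import least_squares
def tool(p,a): # a: slip rotvec(tool, deg), dy,dz
    g=np.c_[-pts[:,1],-pts[:,0],-pts[:,2]]
    return R.from_rotvec(np.radians([p[0],0,0])).apply(g)+[0,p[1],p[2]]
f=least_squares(lambda p:(proj('wrist',tool(p,0)@Rm.T+s['position'],s)-obs).ravel(),[0,0,-.019]); print('slip deg,dy,dz',f.x,f.fun.round(1))
T=Rm@R.from_rotvec(np.radians([f.x[0],0,0])).as_matrix(); n=-T[:,2]; tx=-T[:,1]; ty=-T[:,0]
print('tilt',np.degrees(np.arccos(n[2])),'x down',np.degrees(np.arcsin(-tx[2])),'y down',np.degrees(np.arcsin(-ty[2])))
W=tool(f.x,0)@Rm.T+s['position']; print('wall/patch z',W[:,2].round(3))
t,_=snap('top'); d,_=snap('side')
cv2.imwrite('pics/c6.png',np.hstack([crop(t,170,90,330,220,1.5)[:, :495],crop(d,230,80,200,220,1.5)]))
print([np.round(v,3) for v in readout.sense()['joint_velocities']])
E
```

```text
slip deg,dy,dz [-2.15366283 -0.0044644  -0.02003572] [ 0.1  0.1 -0.3  0.1  1.2 -3.1  1.7  3.2]
tilt 29.87412233168845 x down 21.645151273961385 y down 19.55612187177805
wall/patch z [0.116 0.138 0.157 0.181]
[np.float64(-0.0), np.float64(0.004), np.float64(-0.0), np.float64(0.004), np.float64(-0.002), np.float64(-0.004)]
```

View pics/c6.png

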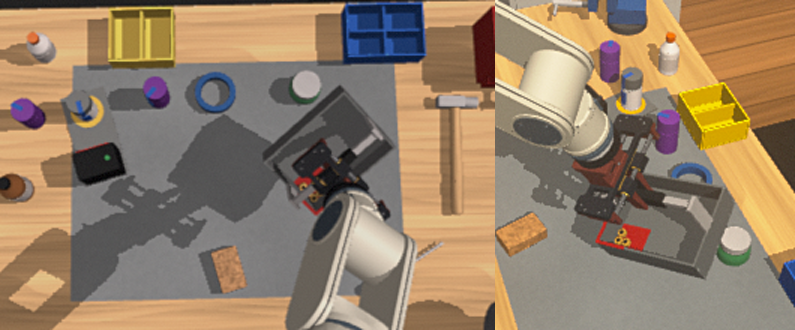

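The jar is upright on its spot, the bench items are where they were, and the tote is held still at a 30° tilt with the ferrules on the red patch. I'm handing it in.

```bash
python3 -c "
from rig import workorder; print(workorder.finish_job())"
```

```text
the job is handed in; nothing more can be done
None
```

I turned the white jar about 80° clockwise where it stood and let go of it. I then lifted the tote by its grip, tipped it, and handed the job in at about 15 s of the 70 s, still holding the tote.

- **Jar:** the lid stripe measured −164.3° against −163.3° for the plate and −163.9° for the line from spot to window. The jar stands within about 1.5 mm of the spot's measured centre.
- **Ferrules:** after the first tip, one of the five overhung the edge of the red patch. I rocked the tote sideways once, and the wrist picture then showed all five fully on the patch.
- **Tote:** it was held still in the air at about 30° tilt (21.6° down in x, 19.6° down in y), with the red corner lowest.
- **Rest of the bench:** the last pictures showed nothing else disturbed among what was in view. The screwdriver was mostly hidden behind the arm.

Only the fit of the tote's pose disagreed slightly: two points on the wall tops were off by about 3 pixels. It also suggested about 2° of turn in the grip, which doesn't change the result.

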